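# Clamp a dental cast by the rim scale

### The job

Put the small horseshoe cast on the bed of the clamp, flat back towards the fixed jaw, and let go of it. Then turn the handwheel clockwise until you feel the spring pad press the cast home against the fixed jaw, turn on by one graduation of the rim scale (read at the pointer on the far rim), and let go; do not overtighten, the plaster cracks, and leave the other things where they stand.

Things in the scene. Friction and masses are not known exactly. Their poses are not given: they have to be found in the camera images.
- cast: The work: small white plaster dental cast, horseshoe row of teeth on a flat base 22 mm high (31 with teeth), 50 mm long (y), about 160 g. Origin: centre of the underside. Its rear part (y from -25 to +5 mm) is 56 mm wide in x with parallel sides: grasp it there. Own -y is the flat back, +y the narrower flat front. Starts on the table, left or right of the clamp, yaw within 0.5 rad.
- cast_back (a point): Centre of the cast's flat back face, 25 mm from the cast's origin along its -y, 11 mm up.
- clamp: The clamp, fixed to the bench: grey base plate 110 x 335 mm. Origin on the table; z up. Along own y from there: wheel axis at +112 mm, bed (66 mm wide, top at z = 30 mm) from -95 to +5 mm, face of the fixed steel jaw at -95 mm (70 mm wide, top at z = 60 mm). The moving jaw closes towards -y.
- scale (a point): Middle of the rim scale on the far (+x) side of the wheel: raised dark ribs, 20 degrees (0.349 rad) apart, on a fixed plate 172 mm across under the wheel (top at z = 52 mm). One graduation is the step from one rib to the next.
- seat (a point): Point on the bed's top (z = 30 mm) where the centre of the cast's underside belongs when its flat back lies on the fixed jaw and its axes are parallel to the clamp's; axes are the clamp's.
- jaw: The moving jaw block, 44 mm wide, 28 mm high, sliding on the bed towards the clamp's -y by 15 mm per radian of the wheel; origin at the foot of its pad-side face. On a stem in front of it stands the spring pad.
- stem (a point): Where the spring pad's stem leaves the jaw block, 13 mm above the bed. The pad (dark, 32 mm wide, 20 mm high) has its face 22 to 36 mm ahead of this point, set differently each time and not reported: with the wheel at 0, 14 to 28 mm from a seated cast. It gives way at 8 N, then 2 N more per mm, for 10 mm; one graduation past contact is about 18 N.
- wheel (a joint): Handwheel angle in rad, 0 to 2.5, growing clockwise seen from above, which closes the jaw. Steel wheel 124 mm across, rim top at z = 72 mm, stiff: about 0.4 N m of friction, more when the pad presses, and it stays where it is left.
- hub (a point): Point on the wheel's vertical axis, at rim height (z = 67 mm).
- crank (a point): Middle of the black upright crank handle on the wheel's rim, 56 mm from the axis: a round post 16 mm in diameter from z = 72 to 106 mm, this point at z = 89 mm. Fixed to the wheel. Near the robot at mid travel; it can be gripped from above, a fixed-yaw grip slips round on it.
- pointer (a point): Tip of the dark pointer that sticks out of the rim opposite the crank handle, 74 mm from the axis, z = 70 mm; it moves over the ribs of the scale plate.
- round_cast: Bystander: a larger round plaster cast with a domed palate, 76 mm across, 41 mm high; origin under its centre.
- bowl: Bystander: dark mixing bowl, 110 mm across, 60 mm high.
- jar: Bystander: lidded jar, 60 mm across, 75 mm high.
- cup: Bystander: steel cup, 76 mm across, 90 mm high.
- spatula: Bystander: spatula 190 mm long lying in front of the clamp.
- ring_box: Bystander: small carton 90 x 60 x 35 mm behind the clamp.
- brush: Bystander: brush 160 mm long lying on the bench.
Things that resemble listed ones, but are neither listed nor needed, are in the scene too. What is shaped like the cast but blue, pink or yellow is not meant.

How it is judged:
By the outcome, as a careful person would: the job done as asked, in the order asked, and still so for the second after the job is handed in, with the robot touching nothing.
It also fails if it takes over 72 s, if anything falls off the work surface, if the arm or the gripper's body presses on something with over 40 N, if the wrist force passes 120 N, or if a joint passes its speed limit or range.

### The arm

A 6-joint arm with a two-finger parallel gripper is mounted at the origin on the work surface. World frame = base frame: x ahead of the robot, y to its left, z up, the work surface at z = 0. Lengths are in m, angles in degrees, forces in N, time in s.
With the tool pointing down it reaches from about 0.25 to 0.725 m from the base axis. Payload 9.7 kg.
Tool frame: the origin (TCP) lies at the very end of the fingers, on their centre line; the grasp point (between the pads) lies 19 mm behind it; z points along the fingers, y is the direction in which the jaws open and shut (so a half turn about z gives the same grasp; the last joint's range is limited). The gripper opens to 85 mm and grips with 20 to 120 N. Pads are 22 mm wide; open, the fingers measure 114 mm over their backs; the gripper's body (76 mm by 85 mm) begins 54 mm behind the grasp point. The pads swing forward as they close: fully open they stand 13 mm farther back than shut.
Start: joints at [-65.661, 4.979, 10.078, 95.1, 0, 90], TCP at [0.227, -0.501, 0.231] pointing down, gripper open.
Joint ranges: [-179.16, 179.16], [-48.56, 103.87], [-65.8, 70.77], [-126.05, 130.52], [-82.76, 87.17], [-180, 180]. Speed limits (degrees/s): [127.2, 127.2, 147.25, 180, 180, 180].

### API

Orientations are given as [roll, pitch, yaw] about the fixed x, y, z axes, in that order (R = Rz(yaw) Ry(pitch) Rx(roll)).
In Python, from workcell import bot gives the robot as it stands.
- The arm moves only by the shell command python3 -m pendant 'ROWS' [FORCE]. ROWS is JSON, a list that holds one entry, the list of rows, each a list of 7 numbers: the shift along the tool's x, y, z in cm, then the turn, a rotation vector about the tool's x, y, z in rad, then the opening in per cent of the stroke, from 0 (shut) to 100 (fully open). In form: [[[dx, dy, dz, ax, ay, az, gripper], ...]]. A call has 1 to 5 rows; each row shifts and turns the pose as measured when the row begins, along the tool's axes as they then stand; what a row does not reach is not made up. A row lasts 1/12 s, in which the tool goes at most 41.7 mm and 7.16 degrees, less where a joint would pass 70% of its speed; a pose out of reach is approached as far as the arm can. A call with a gripper value outside its range is refused whole. The fingers move at their own pace and stop on an object; FORCE is the grip in N (left out, the last holds). Time passes only in rows, so rows that do not move let the fingers close. It gives the time, the measured TCP pose, the force and the opening at its end, in the units of the state.
- bot.get_obs(): the state, without advancing time (a new reading comes with each control period).
- bot.camera(name): name is "side" or "top"; returns the picture (384x512x3 uint8, red, green, blue); there is no depth.
- bot.get_calibration(name): a dict with "intrinsics" (3x3 intrinsics, pixels), "pose" (4x4, takes a point from camera to world coordinates). Camera axes: x right, y down, z forward; pixel columns grow to the right and rows downward; lengths in m; the calibration is good to about 2 mm. A picture is of the moment at which its call begins. get_calibration takes no time and is no camera call.
- bot.job_done(): hands the job in, once; it reports no verdict.
Trained networks look in the newest picture that a camera, given by its name, has taken for a name from the list of things; names that differ only in an ending like _2 or _b are one class to them, and where a whole thing is asked for, a point or a joint stands for the part that bears it (a point fixed in the world has none). Each returns a list of dicts, best first, with "confidence" (0 to 1); they miss things now and then, are a little off and sometimes report something else, mostly with a low value. They report only what shows in the picture. A call takes as long as a camera call. They do not tell look-alikes from the thing itself.
- bot.masks_of(camera, thing): "pixels" (384x512 bool, what is visible of it) and "extent" ([left, top, right, bottom] in pixels, round what is visible of it).
- bot.mark_of(camera, thing): "uv" ([column, row] in pixels: a listed point, or the origin of a listed thing).
The state is a dict: "time": time; "q": joint angles; "qd": joint speeds; "joint_efforts": joint torques, N m; "ee_pos": TCP position; "tcp_rot": TCP orientation; "wrist_force": force on the tool from outside, world axes, zero at the start; "torque": the same for the moment, N m; "opening": finger opening in m.
Only numpy, scipy, OpenCV 4.12 (cv2) and the standard library are available. Lean on these libraries where they do the work, as an engineer would, in place of code of your own. Each camera call takes 0.05 s, during which the arm holds its last target. There are 200 camera calls.

## Working session

There is one attempt and no reset: what is moved stays moved. The work goes in short steps, Python scripts to look and compute and a shell command to move; the robot and the scene stay as the last step left them, time stands still between calls to the robot, and variables do not carry over. Pictures are saved under pics/ and viewed, about 8 in all and at most 12, crops included, and the job is handed in when it is done.

```bash
ls; mkdir -p pics; cat > h.py <<'E'
import numpy as np, cv2
from scipy.spatial.transform import Rotation as R
from workcell import bot
def ray(cam,uv):
    c=bot.get_calibration(cam);K=np.array(c["intrinsics"]);P=np.array(c["pose"])
    d=P[:3,:3]@np.linalg.inv(K)@np.array([uv[0],uv[1],1.]);return P[:3,3],d
def at(cam,uv,z):
    o,d=ray(cam,uv);return o+d*(z-o[2])/d[2]
def proj(cam,p):
    c=bot.get_calibration(cam);K=np.array(c["intrinsics"]);P=np.array(c["pose"])
    q=K@(P[:3,:3].T@(np.array(p)-P[:3,3]));return q[:2]/q[2]
def save(n,im): cv2.imwrite("pics/"+n+".png",im[:,:,::-1])
E
python3 - <<'E'
from h import *
ims={c:bot.camera(c) for c in("top","side")}
for c in ims: save(c+"0",ims[c])
zs=dict(cast=0,cast_back=.011,clamp=0,scale=.052,seat=.03,stem=.043,hub=.067,crank=.089,pointer=.07)
np.set_printoptions(precision=4,suppress=True)
for c in ims:
  for n,z in zs.items():
    for m in bot.mark_of(c,n)[:4]: print(c,n,round(m["confidence"],2),np.round(m["uv"],1),at(c,m["uv"],z))
print(bot.get_obs())
for c in ims: print(bot.get_calibration(c))
E
```

```text
pics
top cast 0.9 [345.9 209.9] [ 0.5474 -0.3301  0.    ]
top cast 0.85 [386.  178.1] [ 0.645  -0.4517  0.    ]
top cast 0.79 [306.5 208.7] [ 0.5488 -0.2126  0.    ]
top cast 0.76 [369.9 247.5] [ 0.4379 -0.4011  0.    ]
top cast_back 0.88 [391.9 162.4] [ 0.691  -0.4657  0.011 ]
top cast_back 0.81 [377.2 201.6] [ 0.5731 -0.4202  0.011 ]
top cast_back 0.75 [302.8 211.6] [ 0.5397 -0.1999  0.011 ]
top cast_back 0.71 [372.5 254.8] [ 0.4175 -0.4048  0.011 ]
top clamp 0.38 [168. 186.] [0.608  0.1962 0.    ]
top scale 0.74 [190.3 168.5] [0.6534 0.1251 0.052 ]
top scale 0.68 [192.8 195.2] [0.5783 0.1158 0.052 ]
top scale 0.2 [233.8 195.3] [0.5803 0.0015 0.052 ]
top seat 0.64 [256.7 193.2] [ 0.5893 -0.0634  0.03  ]
top stem 0.68 [231.7 192.8] [0.588  0.0078 0.043 ]
top hub 0.98 [191.9 196.3] [0.5741 0.1161 0.067 ]
top crank 0.94 [207.7 202.9] [0.5555 0.0702 0.089 ]
top crank 0.5 [232.7 193.6] [0.5819 0.0036 0.089 ]
top pointer 0.78 [166.8 186.8] [0.5986 0.185  0.07  ]
side cast 0.84 [314.6 191.3] [ 0.5415 -0.2277  0.    ]
side cast 0.67 [331.8 173.6] [ 0.5511 -0.3369  0.    ]
side cast 0.59 [3
[... 1178 characters left out ...]
  0.0458,  0.0062]), 'opening': 0.08534821810926001}
{'intrinsics': array([[365.0678,   0.    , 254.6893],
       [  0.    , 365.0678, 194.9434],
       [  0.    ,   0.    ,   1.    ]]), 'pose': array([[ 0.0169, -0.9966,  0.0806,  0.4997],
       [-0.9993, -0.0196, -0.0319, -0.0244],
       [ 0.0333, -0.0801, -0.9962,  1.0734],
       [ 0.    ,  0.    ,  0.    ,  1.    ]])}
{'intrinsics': array([[442.8722,   0.    , 263.1138],
       [  0.    , 442.8722, 189.0164],
       [  0.    ,   0.    ,   1.    ]]), 'pose': array([[-0.7764, -0.3964,  0.49  ,  0.0287],
       [-0.6299,  0.4603, -0.6256,  0.6702],
       [ 0.0224, -0.7943, -0.6071,  0.7846],
       [ 0.    ,  0.    ,  0.    ,  1.    ]])}
```

```bash
python3 - <<'E'
import cv2,numpy as np
a=cv2.imread("pics/top0.png");b=cv2.imread("pics/side0.png")
a1=cv2.resize(a[130:290,130:430],(800,427),interpolation=cv2.INTER_CUBIC)
b1=cv2.resize(b[110:290,150:450],(800,480),interpolation=cv2.INTER_CUBIC)
cv2.imwrite("pics/t1.png",a1);cv2.imwrite("pics/s1.png",b1)
E
```

```text
(no output)
```

View pics/t1.png

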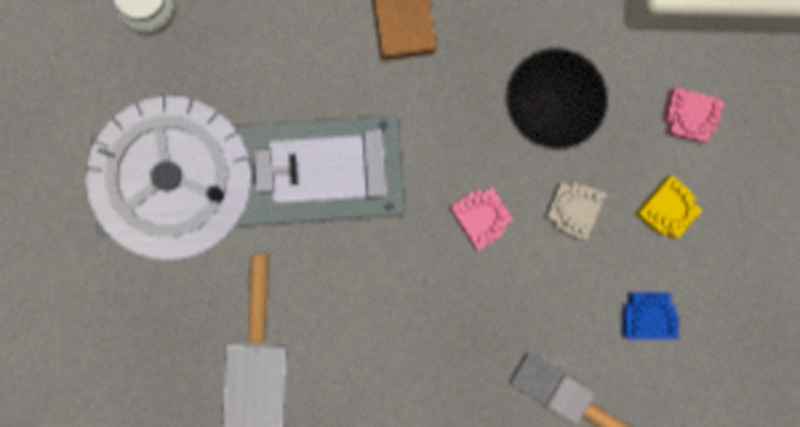

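View pics/s1.png

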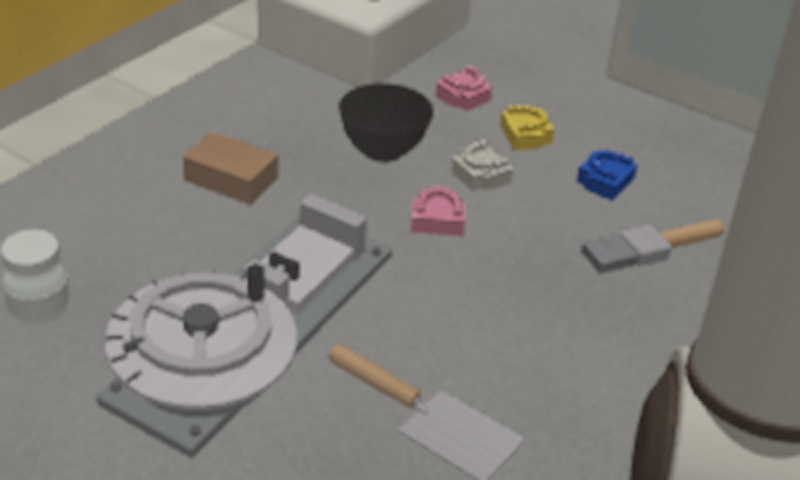

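Look-alikes, as top-image pixels: pink (311,211), yellow (381,208), blue (374,248), pink (390,173). The off-white one at (346,209) is the cast. Next: a close crop, plus a silhouette fit for its pose.

```bash
python3 - <<'E'
from h import *
np.set_printoptions(precision=4,suppress=True)
im={c:cv2.imread(f"pics/{c}0.png")[:,:,::-1] for c in("top","side")}
a=im["top"][190:230,325:367];b=im["side"][150:190,310:352]
save("c1",np.hstack([cv2.resize(np.ascontiguousarray(x),(400,380),interpolation=cv2.INTER_CUBIC) for x in(a,b)]))
bot.camera("top")
for m in bot.masks_of("top","cast"):
    p=np.argwhere(m["pixels"]);print(m["confidence"],m["extent"],p.mean(0)[::-1],im["top"][m["pixels"]].mean(0))
    if abs(p.mean(0)[1]-346)<8 and m["confidence"]>.5:
        cnt=cv2.findContours(m["pixels"].astype(np.uint8),0,2)[0]
        w=np.array([at("top",[q[1],q[0]],.022)[:2] for q in p])
        r=cv2.minAreaRect((w*1000).astype(np.float32));print("rect",r)
for n,z in(("hub",.067),("seat",.03),("scale",.052),("pointer",.07),("crank",.089),("stem",.043)):
    for m in bot.mark_of("top",n)[:2]: print(n,m["confidence"],at("top",m["uv"],z))
# triangulated pairs
def tri(u,v):
    A=[];B=[]
    for c,q in(("top",u),("side",v)):
        o,d=ray(c,q);d/=np.linalg.norm(d);M=np.eye(3)-np.outer(d,d);A.append(M);B.append(M@o)
    return np.linalg.solve(sum(A),sum(B))
print(tri([256.7,193.2],[263.2,205.6]),tri([191.9,196.3],[226.3,230.7]),tri([345.9,209.9],[331.8,173.6]))
E
```

```text
0.8 [297.7, 201.0, 322.3, 222.3] [309.844  210.5535] [211.5015 118.3639 142.6575]
0.63 [361.7, 238.1, 384.4, 260.0] [373.6624 247.1561] [ 32.1688  76.1752 156.6783]
0.63 [378.7, 161.8, 397.8, 184.1] [388.5015 172.4925] [194.6955 104.6567 127.806 ]
0.59 [372.7, 194.3, 391.2, 216.8] [380.3234 207.524 ] [198.0509 164.4641   4.7874]
0.57 [336.7, 195.6, 355.6, 220.8] [344.533  207.3219] [163.3061 154.3588 137.5858]
rect ((553.9689331054688, -318.6813049316406), (58.55208206176758, 59.12421798706055), 64.42982482910156)
hub 0.76 [0.5706 0.1108 0.067 ]
seat 0.56 [ 0.597  -0.0725  0.03  ]
scale 0.92 [0.6545 0.1237 0.052 ]
pointer 0.61 [0.5978 0.1857 0.07  ]
pointer 0.58 [0.6992 0.3391 0.07  ]
crank 0.94 [0.5556 0.0777 0.089 ]
stem 0.49 [0.5914 0.0062 0.043 ]
[ 0.5938 -0.0611  0.0219] [0.5728 0.1151 0.0674] [ 0.5469 -0.3284  0.0065]
```

View pics/c1.png

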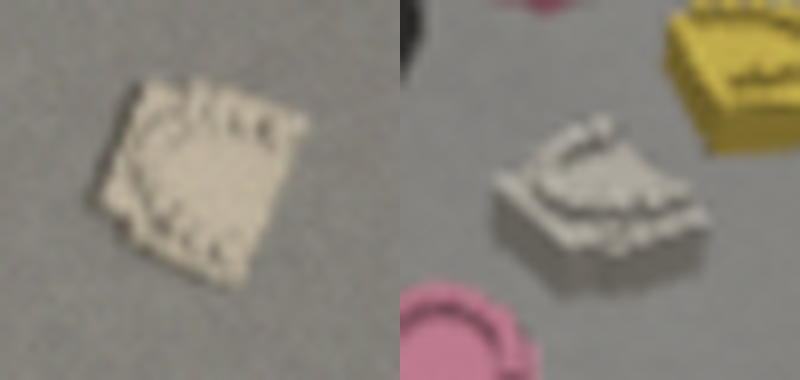

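```bash
cat > fit.py <<'E'
from h import *
from scipy.optimize import minimize
def poly(p,fw,z=.022):
    x,y,a=p;q=np.array([[-28,-25],[28,-25],[28,5],[fw,25],[-fw,25],[-28,5]])/1000
    c,s=np.cos(a),np.sin(a);w=q@np.array([[c,s],[-s,c]])+[x,y];return np.c_[w,np.full(6,z)]
def fit(im,p0,box,thr=14):
    l,t,r,b=box;S=8
    d=im.astype(int);m=(((d[:,:,0]-d[:,:,2])>thr)).astype(np.float32)
    M=cv2.resize(m[t:b,l:r],None,fx=S,fy=S,interpolation=cv2.INTER_LINEAR)>.5
    def cost(v):
        I=np.zeros(M.shape,np.uint8)
        for z in(0,.022):
            uv=np.array([proj("top",w) for w in poly(v[:3],v[3]*1000,z)]);pts=((uv-[l,t]+.5)*S).astype(np.int32)
            cv2.fillPoly(I,[pts],1)
        return (I.astype(bool)!=M).mean()
    best=min((minimize(cost,[*p0[:2],a,.018],method="Nelder-Mead",options=dict(initial_simplex=np.array([[*p0[:2],a,.018]]+[[p0[0]+.006*(i==0),p0[1]+.006*(i==1),a+.1*(i==2),.018+.004*(i==3)] for i in range(4)]))) for a in p0[2]),key=lambda r:r.fun)
    return best.x,best.fun,M.mean()
E
python3 - <<'E'
from fit import *
np.set_printoptions(precision=4,suppress=True)
im=cv2.imread("pics/top0.png")[:,:,::-1]
for q in((357,203.2),(350.2,220),(339.7,198.4),(335.5,211.1)): print(at("top",q,.022))
for thr in(12,16,20): print(fit(im,(.552,-.325,(-.5,-.3,-.1)),(328,188,366,228),thr))
# clamp base plate: greenish mask
d=im.astype(int);g=((d[:,:,1]-d[:,:,0])>8).astype(np.uint8);g[:, :160]=0;g[:,300:]=0;g[:160]=0;g[230:]=0
p=np.argwhere(g);w=np.array([at("top",[c,r],.008)[:2] for r,c in p]);print(len(p),cv2.minAreaRect((w*1000).astype(np.float32)))
E
```

```text
[ 0.5666 -0.3565  0.022 ]
[ 0.5174 -0.3363  0.022 ]
[ 0.5796 -0.3058  0.022 ]
[ 0.5424 -0.2934  0.022 ]Traceback (most recent call last):
  File "<stdin>", line 5, in <module>
  File "fit.py", line 16, in fit
    best=min((minimize(cost,[*p0[:2],a,.018],method="Nelder-Mead",options=dict(initial_simplex=np.array([[*p0[:2],a,.018]]+[[p0[0]+.006*(i==0),p0[1]+.006*(i==1),a+.1*(i==2),.018+.004*(i==3)] for i in range(4)]))) for a in p0[2]),key=lambda r:r.fun)
  File "fit.py", line 16, in <genexpr>
    best=min((minimize(cost,[*p0[:2],a,.018],method="Nelder-Mead",options=dict(initial_simplex=np.array([[*p0[:2],a,.018]]+[[p0[0]+.006*(i==0),p0[1]+.006*(i==1),a+.1*(i==2),.018+.004*(i==3)] for i in range(4)]))) for a in p0[2]),key=lambda r:r.fun)
              ~~~~~~~~^^^^^^^^^^^^^^^^^^^^^^^^^^^^^^^^^^^^^^^^^^^^^^^^^^^^^^^^^^^^^^^^^^^^^^^^^^^^^^^^^^^^^^^^^^^^^^^^^^^^^^^^^^^^^^^^^^^^^^^^^^^^^^^^^^^^^^^^^^^^^^^^^^^^^^^^^^^^^^^^^^^^^^^^^^^^^^^^^^^^^^^^^^^^^^
    res = _minimize_neldermead(fun, x0, args, callback, bounds=bounds,
                               **options)
    fxcc = func(xcc)
    fx = function(np.copy(x), *(wrapper_args + args))
  File "fit.py", line 13, in cost
    uv=np.array([proj("top",w) for w in poly(v[:3],v[3]*1000,z)]);pts=((uv-[l,t]+.5)*S).astype(np.int32)
                 ~~~~^^^^^^^^^
  File "h.py", line 10, in proj
    c=bot.get_calibration(cam);K=np.array(c["intrinsics"]);P=np.array(c["pose"])
ValueError: time passes only in moves, steps and waits
```

```bash
python3 - <<'E'
s=open("h.py").read()
s=s.replace("from workcell import bot\n","from workcell import bot\nfrom functools import lru_cache\n@lru_cache\ndef cal(n): return bot.get_calibration(n)\n").replace("c=bot.get_calibration(cam)","c=cal(cam)")
open("h.py","w").write(s)
E
python3 - <<'E'
from fit import *
np.set_printoptions(precision=4,suppress=True)
im=cv2.imread("pics/top0.png")[:,:,::-1]
for thr in(12,16,20): print(fit(im,(.552,-.325,(-.5,-.3,-.1)),(328,188,366,228),thr))
d=im.astype(int);g=((d[:,:,1]-d[:,:,0])>8).astype(np.uint8);g[:, :160]=0;g[:,300:]=0;g[:160]=0;g[230:]=0
p=np.argwhere(g);w=np.array([at("top",[c,r],.008)[:2] for r,c in p]);print(len(p),cv2.minAreaRect((w*1000).astype(np.float32)))
print(bot.get_obs()["time"])
E
```

```text
(array([ 0.5531, -0.3245, -0.3821,  0.0207]), np.float64(0.02192639802631579), np.float64(0.24901315789473685))
(array([ 0.5533, -0.3244, -0.3728,  0.018 ]), np.float64(0.017125822368421053), np.float64(0.21685855263157894))
(array([ 0.5543, -0.3232, -0.4083,  0.0112]), np.float64(0.024825246710526317), np.float64(0.1993421052631579))
421 ((589.932861328125, -42.689605712890625), (105.53089141845703, 177.25534057617188), 4.520302772521973)
1.4
```

```bash
cat > plan.py <<'E'
from h import *
import sys
def plan(x,y,z,yaw,n,g):
    o=bot.get_obs();p=np.array(o["ee_pos"]);Rc=R.from_euler("xyz",o["tcp_rot"],degrees=True)
    t=np.array([x,y,z]);Rt=R.from_euler("xyz",[180,0,yaw],degrees=True)
    rv=(Rc.inv()*Rt).as_rotvec();rows=[]
    for i in range(n):
        Ri=Rc*R.from_rotvec(rv*i/n);d=Ri.inv().apply(t-p)/n*100
        rows.append([round(float(v),2) for v in d]+[round(float(v),3) for v in rv/n]+[g])
    print(rows);print("p",p.round(4),o["tcp_rot"].round(2),"F",o["wrist_force"].round(1),"q",o["q"].round(1),"t",o["time"],"op",o["opening"])
a=[float(v) for v in sys.argv[1:]];plan(*a[:4],int(a[4]),int(a[5]))
E
python3 plan.py .5512 -.3299 .12 68.2 10 100
```

```text
[[3.66, -0.22, 1.11, -0.0, 0.0, -0.077, 100], [3.67, 0.06, 1.11, -0.0, 0.0, -0.077, 100], [3.65, 0.34, 1.11, -0.0, 0.0, -0.077, 100], [3.62, 0.62, 1.11, -0.0, 0.0, -0.077, 100], [3.56, 0.89, 1.11, -0.0, 0.0, -0.077, 100], [3.48, 1.16, 1.11, -0.0, 0.0, -0.077, 100], [3.38, 1.42, 1.11, -0.0, 0.0, -0.077, 100], [3.26, 1.68, 1.11, -0.0, 0.0, -0.077, 100], [3.12, 1.92, 1.11, -0.0, 0.0, -0.077, 100], [2.97, 2.16, 1.11, -0.0, 0.0, -0.077, 100]]
p [ 0.2267 -0.5011  0.2313] [-180.      0.     24.34] F [ 0.2 -0.2  0.6] q [-65.7   5.   10.1  95.1  -0.   90. ] t 1.4 op 0.08542606165088297
```

```bash
python3 -m pendant '[[[3.66,-0.2,1.1,0,0,-0.077,100],[3.67,0.05,1.1,0,0,-0.077,100],[3.65,0.35,1.1,0,0,-0.077,100],[3.6,0.6,1.1,0,0,-0.077,100],[3.55,0.9,1.1,0,0,-0.077,100]]]' 60; python3 -m pendant '[[[3.5,1.15,1.1,0,0,-0.077,100],[3.4,1.4,1.1,0,0,-0.077,100],[3.25,1.7,1.1,0,0,-0.077,100],[3.1,1.9,1.1,0,0,-0.077,100],[3,2.1,1.1,0,0,-0.077,100]]]'; python3 plan.py .5512 -.3299 .10 68.2 3 100
```

```text
time: 1.82
ee_pos: [0.3891, -0.4175, 0.1772]
tcp_rot: [179.7, 0.2, 46.5]
wrist_force: [0.6, -1.1, 0.2]
opening: 0.0855
time: 2.23
ee_pos: [0.5572, -0.3238, 0.1198]
tcp_rot: [179.7, 0.3, 69.7]
wrist_force: [0.0, -1.0, 0.5]
opening: 0.0858
[[-0.26, -0.12, 0.66, 0.002, 0.002, 0.009, 100], [-0.26, -0.12, 0.66, 0.002, 0.002, 0.009, 100], [-0.26, -0.12, 0.66, 0.002, 0.002, 0.009, 100]]
p [ 0.5572 -0.3238  0.1198] [179.67   0.34  69.67] F [ 0.  -1.   0.5] q [-30.   16.8  11.4  84.2  -0.3  80.3] t 2.2333 op 0.08579534908083776
```

```bash
python3 -m pendant '[[[-0.26,-0.12,1,0.002,0.002,0.009,100],[-0.26,-0.12,1,0.002,0.002,0.009,100],[-0.26,-0.12,1,0.002,0.002,0.009,100],[0,0,0,0,0,0,100]]]' ; python3 plan.py .5512 -.3299 .003 68.2 5 100
python3 - <<'E'
from h import *
a=bot.camera("top")[180:240,310:400];b=bot.camera("side")[110:200,280:390]
save("g1",np.hstack([cv2.resize(np.ascontiguousarray(x),(400,300),interpolation=cv2.INTER_CUBIC) for x in(a,b)]))
E
```

```text
time: 2.57
ee_pos: [0.5558, -0.3244, 0.0834]
tcp_rot: [-179.7, -0.1, 68.7]
wrist_force: [-0.6, 0.4, 0.1]
opening: 0.0854
[[-0.14, -0.04, 1.61, -0.001, -0.0, 0.002, 100], [-0.14, -0.04, 1.61, -0.001, -0.0, 0.002, 100], [-0.14, -0.04, 1.61, -0.001, -0.0, 0.002, 100], [-0.14, -0.04, 1.61, -0.001, -0.0, 0.002, 100], [-0.14, -0.04, 1.61, -0.001, -0.0, 0.002, 100]]
p [ 0.5558 -0.3244  0.0834] [-1.7974e+02 -1.4000e-01  6.8750e+01] F [-0.6  0.4  0.1] q [-30.3  17.7   8.5  81.1   0.1  80.9] t 2.5667 op 0.08544753926591232
```

View pics/g1.png

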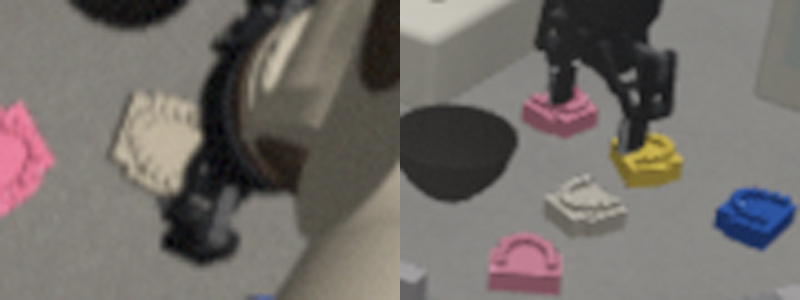

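```bash
python3 - <<'E'
from h import *
o=bot.get_obs();Rc=R.from_euler("xyz",o["tcp_rot"],degrees=True)
for s in(-1,1):
  for zz in (-.013,):
    print([proj(c,o["ee_pos"]+Rc.apply([0,s*.047,zz])).round(1) for c in("top","side")])
E
python3 plan.py .5512 -.3299 .003 68.2 5 100
```

```text
[array([348.1, 221.3]), array([341.9, 155. ])]
[array([360.5, 189.1]), array([322.6, 139.9])]
[[-0.13, -0.06, 1.65, -0.0, -0.0, 0.002, 100], [-0.13, -0.06, 1.65, -0.0, -0.0, 0.002, 100], [-0.13, -0.06, 1.65, -0.0, -0.0, 0.002, 100], [-0.13, -0.06, 1.65, -0.0, -0.0, 0.002, 100], [-0.13, -0.06, 1.65, -0.0, -0.0, 0.002, 100]]
p [ 0.5563 -0.3249  0.0857] [-1.7989e+02 -1.1000e-01  6.8760e+01] F [-0.6 -0.5  0.9] q [-30.3  17.6   8.6  81.1   0.1  80.9] t 2.6667 op 0.08535115994245175
```

```bash
python3 -m pendant '[[[-0.14,-0.06,1.5,0,0,0.002,100],[-0.14,-0.06,1.5,0,0,0.002,100],[-0.14,-0.06,1.5,0,0,0.002,100],[-0.14,-0.06,1.5,0,0,0.002,100],[0,0,0,0,0,0,100]]]' ; python3 plan.py .5512 -.3299 .003 68.2 2 100
```

```text
time: 3.08
ee_pos: [0.551, -0.3349, 0.0313]
tcp_rot: [179.5, -0.0, 67.8]
wrist_force: [-0.2, 0.1, -1.1]
opening: 0.0856
[[0.24, -0.1, 1.41, 0.004, 0.0, -0.003, 100], [0.24, -0.09, 1.41, 0.004, 0.0, -0.003, 100]]
p [ 0.551  -0.3349  0.0313] [179.5   -0.    67.81] F [-0.2  0.1 -1.1] q [-31.3  18.1   3.2  74.6   0.1  80.9] t 3.0833 op 0.08557245997128846
```

```bash
python3 -m pendant '[[[0.24,-0.1,1,0.004,0,-0.003,100],[0.24,-0.1,1,0.004,0,0,100],[0,0,0.4,0,0,0,100]]]' ; python3 plan.py .5512 -.3299 .003 68.2 2 100
```

```text
time: 3.33
ee_pos: [0.5515, -0.3318, 0.0102]
tcp_rot: [179.7, 0.1, 67.8]
wrist_force: [-0.5, -0.1, -0.0]
opening: 0.0853
[[0.08, -0.05, 0.36, 0.003, 0.0, -0.003, 100], [0.08, -0.05, 0.36, 0.003, 0.0, -0.003, 100]]
p [ 0.5515 -0.3318  0.0102] [1.7967e+02 5.0000e-02 6.7820e+01] F [-0.5 -0.1 -0. ] q [-31.   18.7   1.6  72.5  -0.   81.1] t 3.3333 op 0.08530498341603418
```

```bash
python3 -m pendant '[[[0.1,-0.05,0.35,0.003,0,-0.003,100],[0.1,-0.05,0.25,0.003,0,-0.003,100]]]'; python3 plan.py .5512 -.3299 .003 68.2 2 100; python3 -m pendant '[[[0,0,0,0,0,0,50],[0,0,0,0,0,0,50],[0,0,0,0,0,0,50],[0,0,0,0,0,0,50],[0,0,0,0,0,0,50]]]' 50;python3 -m pendant '[[[0,0,0,0,0,0,50],[0,0,0,0,0,0,50],[0,0,0,0,0,0,50]]]'
```

```text
time: 3.5
ee_pos: [0.5515, -0.3296, 0.0041]
tcp_rot: [-180.0, 0.1, 68.2]
wrist_force: [-0.0, -0.2, -0.4]
opening: 0.0855
[[-0.02, -0.01, 0.05, -0.0, 0.001, -0.0, 100], [-0.02, -0.01, 0.05, -0.0, 0.001, -0.0, 100]]
p [ 0.5515 -0.3296  0.0041] [-1.800e+02  6.000e-02  6.817e+01] F [-0.  -0.2 -0.4] q [-30.8  19.1   1.3  72.3  -0.1  81. ] t 3.5 op 0.08548140717718
time: 3.92
ee_pos: [0.5524, -0.3293, 0.0052]
tcp_rot: [179.9, 0.1, 68.3]
wrist_force: [-0.1, -0.3, -0.4]
opening: 0.0545
time: 4.17
ee_pos: [0.5523, -0.3293, 0.0052]
tcp_rot: [180.0, 0.1, 68.3]
wrist_force: [0.4, -0.2, -2.0]
opening: 0.0547
```

```bash
python3 -m pendant '[[[0,0,-1.5,0,0,0,40],[0,0,-2.5,0,0,0,40],[0,0,-2.5,0,0,0,40],[0,0,-2.5,0,0,0,40],[0,0,0,0,0,0,40]]]'; python3 - <<'E'
from h import *
import sys
np.set_printoptions(precision=4,suppress=True)
a=bot.camera("top");b=bot.camera("side")
save("topB",a);save("sideB",b)
save("l1",np.hstack([cv2.resize(np.ascontiguousarray(a[165:225,150:300]),(800,320),interpolation=cv2.INTER_CUBIC)]))
save("l2",np.hstack([cv2.resize(np.ascontiguousarray(x),(400,340),interpolation=cv2.INTER_CUBIC) for x in(b[90:175,290:390],b[170:255,200:300])]))
for n,z in(("hub",.067),("seat",.03),("scale",.052),("pointer",.07),("crank",.089),("stem",.043),("clamp",0)):
  for c in("top","side"):
    for m in bot.mark_of(c,n)[:2]: print(n,c,round(m["confidence"],2),at(c,m["uv"],z))
print(bot.get_obs()["opening"],bot.get_obs()["wrist_force"])
E
```

```text
time: 4.58
ee_pos: [0.5504, -0.3281, 0.0954]
tcp_rot: [-179.7, 0.0, 68.2]
wrist_force: [1.6, 0.0, -1.1]
opening: 0.0546
hub top 0.59 [0.5689 0.111  0.067 ]
hub side 0.6 [0.5739 0.1151 0.067 ]
seat top 0.89 [ 0.6006 -0.0656  0.03  ]
seat side 0.76 [ 0.5891 -0.0608  0.03  ]
seat side 0.17 [0.6025 0.083  0.03  ]
scale top 0.91 [0.6498 0.1211 0.052 ]
scale top 0.62 [0.5749 0.1163 0.052 ]
scale side 0.83 [0.6463 0.1232 0.052 ]
pointer top 0.6 [0.6005 0.1864 0.07  ]
pointer top 0.19 [0.5712 0.1121 0.07  ]
pointer side 0.65 [0.5999 0.1896 0.07  ]
crank top 0.86 [0.5577 0.0673 0.089 ]
crank side 0.83 [0.5696 0.0613 0.089 ]
stem top 0.59 [0.5856 0.012  0.043 ]
stem side 0.68 [0.5822 0.0038 0.043 ]
clamp top 0.64 [0.5754 0.0097 0.    ]
clamp side 0.7 [ 0.5815 -0.0042  0.    ]
0.05438953722244802 [-0.2134  0.7473 -1.7076]
```

View pics/l1.png

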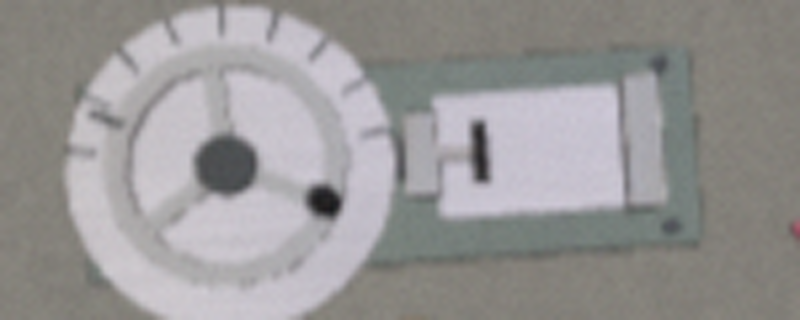

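View pics/l2.png

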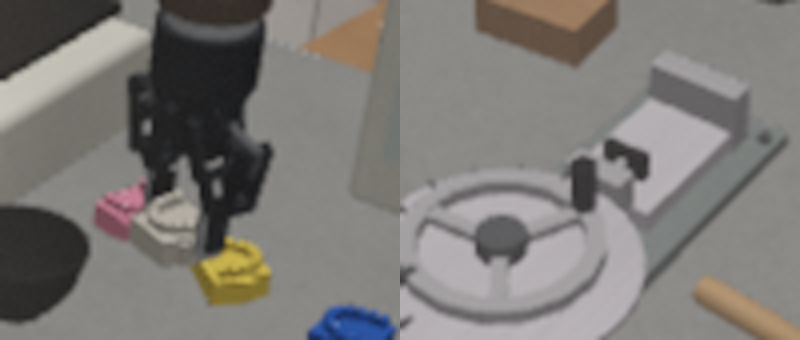

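```bash
python3 - <<'E'
from h import *
np.set_printoptions(precision=4,suppress=True)
f=lambda x,y,z:at("top",[(x+.5)*.1875-.5+150,(y+.5)*.1875-.5+165],z)[:2]
print("disc",f(231,170,.052),"capHub",f(226,164,.075))
bu=f(432,95,.03),f(617,85,.03);bl=f(440,217,.03),f(625,208,.03)
for a,b in(bu,bl): print("edge",a,b,"yaw",np.arctan2(b[0]-a[0],-(b[1]-a[1])))
print("face foot mid",(bu[1]+bl[1])/2)
for z,pp in((.06,((625,75),(630,208))),(.06,((657,72),(667,203))),(.008,((690,48),(699,243))),(.008,((395,62),(690,48))),(.008,((395,262),(699,243)))):
    a,b=f(*pp[0],z),f(*pp[1],z);print("e",a,b,np.degrees(np.arctan2(*(a-b)[::-1])),np.linalg.norm(a-b))
# disc by ellipse fit: bright pixels, world at z=.052
im=cv2.imread("pics/topB.png")[:,:,::-1].astype(int);g=im.min(2)
for thr in (150,165):
  m=np.zeros(g.shape,np.uint8);m[160:235,155:224]=(g[160:235,155:224]>thr)
  c=max(cv2.findContours(m,0,cv2.CHAIN_APPROX_NONE)[0],key=cv2.contourArea)[:,0]
  w=np.array([at("top",q,.052)[:2] for q in c])*1000
  print("circle",cv2.minEnclosingCircle(w.astype(np.float32)))
E
```

```text
disc [0.5748 0.1154] capHub [0.5761 0.1149]
edge [0.6189 0.012 ] [ 0.6265 -0.0876] yaw 0.07518798152211524
edge [0.5533 0.0063] [ 0.56   -0.0928] yaw 0.06740366735007505
face foot mid [ 0.5932 -0.0902]
e [ 0.6282 -0.0899] [ 0.5583 -0.0935] 2.9605206438643634 0.06994033801497515
e [ 0.6301 -0.1067] [ 0.5613 -0.1128] 5.089730714408321 0.06908107779675447
e [ 0.6506 -0.129 ] [ 0.5428 -0.1352] 3.294334542057617 0.1079179242920657
e [0.6393 0.0335] [ 0.6506 -0.129 ] 93.96645977988884 0.16295060337685113
e [0.5294 0.0309] [ 0.5428 -0.1352] 94.60788986466163 0.16669324473160096
circle ((576.0047607421875, 115.45073699951172), 86.31983184814453)
circle ((576.2520751953125, 115.84712219238281), 85.530029296875)
```

```bash
python3 plan.py .5902 -.0638 .12 94.4 8 40
```

```text
[[3.25, -0.74, -0.36, -0.001, -0.0, -0.057, 40], [3.29, -0.56, -0.37, -0.001, -0.0, -0.057, 40], [3.31, -0.37, -0.37, -0.001, -0.0, -0.057, 40], [3.33, -0.18, -0.37, -0.001, -0.0, -0.057, 40], [3.33, 0.01, -0.37, -0.001, -0.0, -0.057, 40], [3.33, 0.2, -0.37, -0.001, -0.0, -0.057, 40], [3.31, 0.39, -0.37, -0.001, -0.0, -0.057, 40], [3.28, 0.58, -0.38, -0.001, -0.0, -0.057, 40]]
p [ 0.5487 -0.3271  0.0899] [-1.7929e+02 -4.0000e-02  6.8250e+01] F [-0.2  0.7 -1.7] q [-30.8  17.4   8.8  82.1  -0.1  81. ] t 5.3833 op 0.05438953722244802
```

```bash
python3 -m pendant '[[[1.5,-0.4,-1,0,0,-0.03,40],[2.5,-0.6,-1,0,0,-0.057,40],[3.3,-0.4,-0.7,0,0,-0.057,40],[3.3,-0.2,-0.4,0,0,-0.057,40],[3.3,0,-0.2,0,0,-0.057,40]]]'; python3 -m pendant '[[[3.3,0.1,0,0,0,-0.057,40],[3.3,0.25,0,0,0,-0.057,40],[3,0.4,0,0,0,-0.057,40],[2,0.3,0,0,0,-0.02,40]]]';python3 plan.py .5902 -.0638 .10 94.4 3 40
```

```text
time: 5.8
ee_pos: [0.5699, -0.1874, 0.1252]
tcp_rot: [-179.3, -0.2, 83.3]
wrist_force: [0.6, 0.6, -0.4]
opening: 0.0547
time: 6.13
ee_pos: [0.5854, -0.0618, 0.1301]
tcp_rot: [-179.7, -0.4, 95.3]
wrist_force: [0.6, -1.0, -1.1]
opening: 0.0545
[[-0.09, 0.16, 1.0, -0.002, -0.002, 0.005, 40], [-0.08, 0.16, 1.0, -0.002, -0.002, 0.005, 40], [-0.08, 0.16, 1.0, -0.002, -0.002, 0.005, 40]]
p [ 0.5854 -0.0618  0.1301] [-179.65   -0.35   95.26] F [ 0.6 -1.  -1.1] q [-6.2  9.8  4.3 84.8  0.3 78.6] t 6.1333 op 0.05454564862173815
```

```bash
python3 -m pendant '[[[-0.1,0.16,1.8,-0.002,-0.002,0.005,40],[-0.1,0.16,1.8,-0.002,-0.002,0.005,40],[-0.1,0.16,1.6,-0.002,-0.002,0.005,40],[0,0,0,0,0,0,40]]]';python3 plan.py .5902 -.0638 .06 94.4 2 40
python3 - <<'E'
from h import *
b=bot.camera("side");save("sideC",b)
a=bot.camera("top")
save("p1",np.hstack([cv2.resize(np.ascontiguousarray(x),(400,320),interpolation=cv2.INTER_CUBIC) for x in(b[150:246,210:330],a[160:232,210:300])]))
E
```

```text
time: 6.47
ee_pos: [0.5917, -0.0547, 0.0813]
tcp_rot: [179.6, -0.0, 95.3]
wrist_force: [-0.1, 0.4, -1.6]
opening: 0.0546
[[-0.45, -0.13, 1.06, 0.003, -0.0, 0.007, 40], [-0.45, -0.12, 1.06, 0.003, -0.0, 0.007, 40]]
p [ 0.5917 -0.0547  0.0813] [ 1.7962e+02 -3.0000e-02  9.5250e+01] F [-0.1  0.4 -1.6] q [-5.3 10.3 -0.6 78.7  0.1 79.4] t 6.4667 op 0.054568227444641425
```

View pics/p1.png

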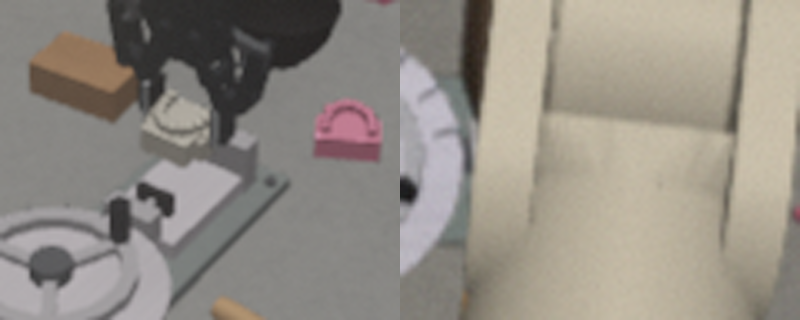

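```bash
python3 -m pendant '[[[-0.3,-0.1,0.6,0.002,0,0.005,40],[-0.3,-0.1,0.7,0.002,0,0.005,40],[-0.3,-0.05,0.8,0.002,0,0.005,40],[0,0,0.6,0,0,0,40],[0,0,0,0,0,0,40]]]';python3 plan.py .5902 -.0638 .042 94.4 2 40
```

```text
time: 6.98
ee_pos: [0.5926, -0.0661, 0.0595]
tcp_rot: [179.5, 0.0, 94.3]
wrist_force: [-0.4, 0.1, -1.7]
opening: 0.0545
[[0.13, -0.12, 0.87, 0.004, 0.0, -0.001, 40], [0.13, -0.12, 0.87, 0.004, 0.0, -0.001, 40]]
p [ 0.5926 -0.0661  0.0595] [1.7951e+02 4.0000e-02 9.4260e+01] F [-0.4  0.1 -1.7] q [-6.4 10.9 -2.4 76.3  0.  79.4] t 6.9833 op 0.054453226110135526
```

```bash
python3 -m pendant '[[[0.13,-0.12,0.6,0.004,0,-0.001,40],[0.13,-0.12,0.5,0.004,0,-0.001,40],[0,0,0.5,0,0,0,40],[0,0,0,0,0,0,40]]]';python3 plan.py .5902 -.0638 .038 94.4 2 40
```

```text
time: 7.32
ee_pos: [0.5896, -0.064, 0.0415]
tcp_rot: [-179.9, 0.0, 94.3]
wrist_force: [0.1, -0.6, -1.9]
opening: 0.0548
[[0.01, 0.03, 0.17, -0.001, 0.0, -0.001, 40], [0.01, 0.03, 0.17, -0.001, 0.0, -0.001, 40]]
p [ 0.5896 -0.064   0.0415] [-1.7994e+02  3.0000e-02  9.4330e+01] F [ 0.1 -0.6 -1.9] q [-6.2 11.4 -3.7 74.9 -0.  79.5] t 7.3167 op 0.054790439974154836
```

```bash
python3 -m pendant '[[[0,0.03,0.2,0,0,0,40],[0,0.03,0.15,0,0,0,40],[-0.15,0,0,0,0,0,40],[-0.15,0,0,0,0,0,40]]]'; python3 -m pendant '[[[-0.12,0,0,0,0,0,40],[0,0,0,0,0,0,40]]]';python3 -m pendant '[[[-0.12,0,0,0,0,0,40],[0,0,0,0,0,0,40]]]'
```

```text
time: 7.65
ee_pos: [0.5905, -0.0666, 0.0374]
tcp_rot: [-179.9, 0.0, 94.4]
wrist_force: [0.1, -0.6, -1.1]
opening: 0.0551
time: 7.82
ee_pos: [0.5908, -0.0682, 0.0378]
tcp_rot: [-180.0, 0.0, 94.4]
wrist_force: [1.2, 0.7, -1.9]
opening: 0.0548
time: 7.98
ee_pos: [0.5911, -0.0697, 0.0381]
tcp_rot: [-180.0, 0.0, 94.4]
wrist_force: [0.3, -0.3, -1.3]
opening: 0.0544
```

```bash
for i in 1 2; do python3 -m pendant '[[[-0.1,0,0.03,0,0,0,40],[0,0,0,0,0,0,40]]]';done
```

```text
time: 8.15
ee_pos: [0.5913, -0.0709, 0.0381]
tcp_rot: [180.0, 0.0, 94.4]
wrist_force: [-0.3, 0.6, -1.2]
opening: 0.0545
time: 8.32
ee_pos: [0.5914, -0.072, 0.0378]
tcp_rot: [180.0, 0.1, 94.4]
wrist_force: [-0.1, -0.2, -2.1]
opening: 0.0544
```

```bash
python3 -m pendant '[[[-0.1,0,0.03,0,0,0,40],[0,0,0,0,0,0,40]]]'
```

```text
time: 8.48
ee_pos: [0.5915, -0.072, 0.0378]
tcp_rot: [180.0, -0.1, 94.4]
wrist_force: [-1.0, 0.6, -1.6]
opening: 0.0546
```

```bash
python3 -m pendant '[[[-0.1,0,0.02,0,0,0,40],[0,0,0,0,0,0,40]]]';python3 -m pendant '[[[-0.15,0,0.02,0,0,0,40]]]'
```

```text
time: 8.65
ee_pos: [0.5915, -0.0721, 0.0378]
tcp_rot: [179.9, -0.2, 94.5]
wrist_force: [0.1, -0.3, -1.6]
opening: 0.0548
time: 8.73
ee_pos: [0.5915, -0.0723, 0.0377]
tcp_rot: [179.9, -0.3, 94.5]
wrist_force: [-3.2, 14.3, 3.9]
opening: 0.0548
```

```bash
python3 -m pendant '[[[0.05,0,0,0,0,0,40],[0,0,0.15,0,0.002,0,40],[0,0,0,0,0,0,40]]]';python3 -m pendant '[[[0,0,0.12,0,0.002,0,40],[0,0,0,0,0,0,40]]]'; python3 -m pendant '[[[0,0,0.12,0,0,0,40]]]'
```

```text
time: 8.98
ee_pos: [0.5916, -0.072, 0.0361]
tcp_rot: [179.9, -0.4, 94.5]
wrist_force: [-0.3, -0.4, -1.5]
opening: 0.0545
time: 9.15
ee_pos: [0.5917, -0.0721, 0.0347]
tcp_rot: [179.9, -0.5, 94.5]
wrist_force: [-0.8, 2.8, -1.8]
opening: 0.055
time: 9.23
ee_pos: [0.5917, -0.072, 0.0343]
tcp_rot: [179.9, -0.6, 94.5]
wrist_force: [-6.1, 3.0, 18.5]
opening: 0.0551
```

```bash
python3 -m pendant '[[[0,0,0,0,0.005,0,40],[0,0,0,0,0,0,75],[0,0,0,0,0,0,85],[0,0,0,0,0,0,90],[0,0,0,0,0,0,90]]]'; python3 plan.py .5902 -.066 .1 94.4 4 90
```

```text
time: 9.65
ee_pos: [0.592, -0.0729, 0.0348]
tcp_rot: [179.9, -0.8, 94.5]
wrist_force: [-1.7, 0.1, 0.2]
opening: 0.077
[[0.2, -0.03, -1.63, 0.001, -0.003, 0.0, 90], [0.19, -0.03, -1.63, 0.001, -0.003, 0.0, 90], [0.19, -0.03, -1.63, 0.001, -0.003, 0.0, 90], [0.18, -0.03, -1.63, 0.001, -0.003, 0.0, 90]]
p [ 0.592  -0.0729  0.0348] [179.86  -0.76  94.48] F [-1.7  0.1  0.2] q [-7.4 12.  -3.8 74.2  0.8 78.1] t 9.65 op 0.07697769839705246
```

```bash
python3 -m pendant '[[[0,0,-1.2,0,-0.003,0,90],[0,0,-2.5,0,-0.003,0,90],[0,0,-3.5,0,-0.003,0,90],[0,0,-3.5,0,-0.003,0,90],[0,0,-3.5,0,0,0,90]]]'; python3 -m pendant '[[[-4,0,0,0,0,-0.12,90],[-4,0,0,0,0,-0.12,90],[-3.9,0.7,0,0,0,-0.12,90],[-3.8,1.2,0,0,0,-0.12,90],[0,0,0,0,0,-0.12,90]]]'
python3 - <<'E'
from fit import *
np.set_printoptions(precision=4,suppress=True)
a=bot.camera("top");b=bot.camera("side");save("topD",a);save("sideD",b)
save("q1",np.vstack([cv2.resize(np.ascontiguousarray(x),(800,300),interpolation=cv2.INTER_CUBIC) for x in(a[168:222,156:300],b[170:245,180:380])]))
E
python3 plan.py .5575 .0625 .13 -109 20 90|tail -1
```

```text
time: 10.07
ee_pos: [0.5873, -0.0736, 0.1753]
tcp_rot: [-179.3, -0.1, 94.5]
wrist_force: [0.4, 0.2, 0.5]
opening: 0.0766
time: 10.48
ee_pos: [0.6493, -0.2209, 0.1915]
tcp_rot: [179.9, 0.4, 129.8]
wrist_force: [0.8, 0.2, -2.0]
opening: 0.0768
p [ 0.6469 -0.2174  0.1939] [179.84   0.38 129.63] F [-0.2  0.3 -0.1] q [-18.5  23.1  27.7  94.1  -0.1  31.8] t 10.5833 op 0.07680836517562883
```

View pics/q1.png

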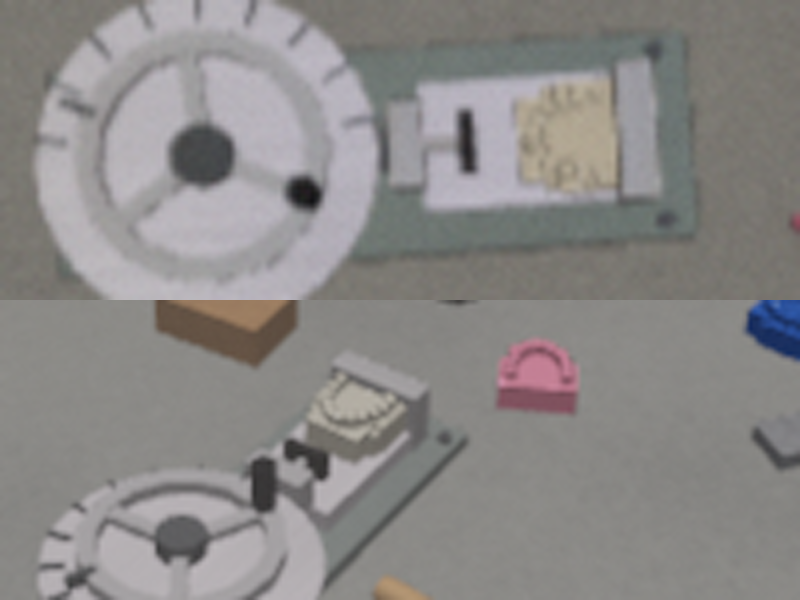

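```bash
python3 - <<'E'
from h import *
np.set_printoptions(precision=4,suppress=True)
im=cv2.imread("pics/topD.png")[:,:,::-1].astype(int)
d=im[:,:,0]-im[:,:,2]; 
m=np.zeros(d.shape,np.uint8);m[175:208,240:272]=d[175:208,240:272]>22
p=np.argwhere(m);print(len(p))
w=np.array([at("top",[c,r],.052)[:2] for r,c in p]);print(cv2.minAreaRect((w*1000).astype(np.float32)),w.min(0),w.max(0))
f=lambda x,y,z:at("top",[(x+.5)*.18-.5+156,(y+.5)*.18-.5+168],z)[:2]
print("back corners top z.052",f(612,78,.052),f(617,190,.052),"front",f(515,98,.052),f(520,180,.052))
print("bed",f(570,77,.03),f(575,203,.03), "bed ends",f(418,85,.03),f(425,211,.03))
print("jaw top front",f(613,62,.06),f(620,198,.06))
print("pad",f(474,110,.053),f(476,172,.053))
E
```

```text
282
((590.9214477539062, -64.8573989868164), (50.811767578125, 47.837276458740234), 1.1867903470993042) [ 0.5655 -0.0891] [ 0.6168 -0.0407]
back corners top z.052 [ 0.6207 -0.0876] [ 0.5638 -0.091 ] front [ 0.6095 -0.0386] [ 0.5679 -0.0419]
bed [ 0.6234 -0.0672] [ 0.5581 -0.0708] bed ends [0.6176 0.0113] [0.5525 0.0063]
jaw top front [ 0.6279 -0.0875] [ 0.5593 -0.092 ]
pad [ 0.6029 -0.018 ] [ 0.5715 -0.0196]
```

```bash
python3 plan.py .5575 .0625 .14 -109 18 70
```

```text
[[1.52, 0.61, 0.29, -0.0, 0.0, -0.118, 70], [1.43, 0.78, 0.29, -0.0, 0.0, -0.118, 70], [1.33, 0.94, 0.29, -0.0, 0.0, -0.118, 70], [1.21, 1.09, 0.29, -0.0, 0.0, -0.118, 70], [1.08, 1.23, 0.29, -0.0, 0.0, -0.118, 70], [0.92, 1.35, 0.29, -0.0, 0.0, -0.118, 70], [0.76, 1.45, 0.3, -0.0, 0.0, -0.118, 70], [0.58, 1.53, 0.3, -0.0, 0.0, -0.118, 70], [0.4, 1.58, 0.3, -0.0, 0.0, -0.118, 70], [0.21, 1.62, 0.3, -0.0, 0.0, -0.118, 70], [0.02, 1.63, 0.3, -0.0, 0.0, -0.118, 70], [-0.17, 1.62, 0.3, -0.0, 0.0, -0.118, 70], [-0.36, 1.59, 0.3, -0.0, 0.0, -0.118, 70], [-0.55, 1.54, 0.3, -0.0, 0.0, -0.118, 70], [-0.72, 1.46, 0.3, -0.0, 0.0, -0.118, 70], [-0.89, 1.37, 0.3, -0.0, 0.0, -0.118, 70], [-1.04, 1.25, 0.3, -0.0, 0.0, -0.118, 70], [-1.18, 1.12, 0.3, -0.0, 0.0, -0.118, 70]]
p [ 0.6469 -0.2174  0.1939] [179.84   0.38 129.63] F [-0.2  0.3 -0.1] q [-18.5  23.1  27.7  94.1  -0.1  31.8] t 10.5833 op 0.07680836517562883
```

```bash
python3 -m pendant '[[[1.5,0.6,0.2,0,0,-0.118,70],[1.4,0.8,0.2,0,0,-0.118,70],[1.3,0.95,0.2,0,0,-0.118,70],[1.2,1.1,0.2,0,0,-0.118,70],[1.1,1.2,0.2,0,0,-0.118,70]]]'; python3 -m pendant '[[[0.9,1.35,0.2,0,0,-0.118,70],[0.75,1.45,0.2,0,0,-0.118,70],[0.6,1.5,0.2,0,0,-0.118,70],[0.4,1.6,0.2,0,0,-0.118,70],[0.2,1.6,0.2,0,0,-0.118,70]]]'; python3 -m pendant '[[[0,1.6,0.3,0,0,-0.118,70],[-0.2,1.6,0.3,0,0,-0.118,70],[-0.35,1.6,0.3,0,0,-0.118,70],[-0.55,1.5,0.3,0,0,-0.118,70],[-0.7,1.45,0.3,0,0,-0.118,70]]]'; python3 plan.py .5575 .0625 .14 -109 4 70
```

```text
time: 11.0
ee_pos: [0.6197, -0.1367, 0.1876]
tcp_rot: [-179.9, 0.6, 163.1]
wrist_force: [0.5, 0.0, -0.1]
opening: 0.0596
time: 11.42
ee_pos: [0.589, -0.05, 0.1839]
tcp_rot: [-179.4, 0.8, -162.6]
wrist_force: [-0.3, 0.7, -0.3]
opening: 0.06
time: 11.83
ee_pos: [0.5577, 0.035, 0.1749]
tcp_rot: [-178.7, 0.7, -128.3]
wrist_force: [0.7, 0.9, -0.3]
opening: 0.0597
[[-0.53, 0.45, 0.87, -0.006, 0.002, -0.084, 70], [-0.56, 0.4, 0.87, -0.006, 0.002, -0.084, 70], [-0.6, 0.34, 0.87, -0.006, 0.002, -0.084, 70], [-0.62, 0.29, 0.87, -0.006, 0.002, -0.084, 70]]
p [0.5577 0.035  0.1749] [-178.66    0.68 -128.32] F [ 0.7  0.9 -0.3] q [  3.8   3.9   2.6  87.3  -0.4 -47.9] t 11.8333 op 0.059675501987946154
```

```bash
python3 -m pendant '[[[-0.5,0.45,0.9,-0.006,0.002,-0.084,70],[-0.55,0.4,0.9,-0.006,0.002,-0.084,70],[-0.6,0.35,0.8,-0.006,0.002,-0.084,70],[-0.6,0.3,0.8,-0.006,0.002,-0.084,70],[0,0,0,0,0,0,70]]]'; python3 plan.py .5575 .0625 .082 -109 5 70;
python3 - <<'E'
from h import *
b=bot.camera("side");save("sideE",b)
print([ (m["confidence"],m["uv"]) for m in bot.mark_of("side","crank")])
o=bot.get_obs();Rc=R.from_euler("xyz",o["tcp_rot"],degrees=True)
print(proj("side",[.5575,.0625,.089]),[proj("side",o["ee_pos"]+Rc.apply([0,s*.03,-.009])).round(1) for s in(-1,1)])
E
```

```text
time: 12.25
ee_pos: [0.5502, 0.0705, 0.1468]
tcp_rot: [-179.5, 0.2, -108.7]
wrist_force: [-0.4, 0.3, -0.1]
opening: 0.0595
[[0.11, -0.18, 1.3, -0.002, 0.001, 0.001, 70], [0.11, -0.18, 1.3, -0.002, 0.001, 0.001, 70], [0.11, -0.18, 1.3, -0.002, 0.001, 0.001, 70], [0.11, -0.19, 1.3, -0.002, 0.001, 0.001, 70], [0.11, -0.19, 1.3, -0.002, 0.001, 0.001, 70]]
p [0.5502 0.0705 0.1468] [-179.55    0.22 -108.69] F [-0.4  0.3 -0.1] q [  7.3   4.2  -0.1  85.2  -0.  -64. ] t 12.25 op 0.0595025775081555
[(0.72, [243.4, 214.3])]
[245.05083961 215.3835672 ] [array([238.7, 188.5]), array([251.8, 202.7])]
```

```bash
python3 -m pendant '[[[0.15,-0.25,0.7,-0.002,0,0,70],[0.15,-0.25,0.7,-0.002,0,0,70],[0.15,-0.25,0.7,-0.002,0,0,70],[0.1,-0.15,0.7,-0.002,0,0,70],[0,0,0,0,0,0,70]]]'; python3 plan.py .5575 .0625 .082 -109 4 70;
python3 - <<'E'
from h import *
f=lambda x,y,z:at("top",[(x+.5)*.18-.5+156,(y+.5)*.18-.5+168],z)
print(f(303,190,.100),at("side",[243.4,214.3],.089))
E
```

```text
time: 12.77
ee_pos: [0.5588, 0.0597, 0.1208]
tcp_rot: [-179.7, 0.4, -109.8]
wrist_force: [-0.2, -0.0, 0.9]
opening: 0.0598
[[-0.05, 0.06, 0.97, -0.001, 0.002, -0.003, 70], [-0.05, 0.06, 0.97, -0.001, 0.002, -0.003, 70], [-0.05, 0.06, 0.97, -0.001, 0.002, -0.003, 70], [-0.05, 0.06, 0.97, -0.001, 0.002, -0.003, 70]]
p [0.5588 0.0597 0.1208] [-179.67    0.36 -109.76] F [-0.2 -0.   0.9] q [  6.    5.4  -1.7  82.5   0.2 -64.2] t 12.7667 op 0.059773575987879836
[0.55793581 0.06281226 0.1       ] [0.56311874 0.06207058 0.089     ]
```

Handle located at about (0.5585, 0.0625), which agrees with the target. Descending.

```bash
python3 -m pendant '[[[-0.05,0.04,0.9,0,0.002,-0.003,70],[-0.05,0.04,0.9,0,0.002,-0.003,70],[-0.05,0.04,0.9,0,0.002,-0.003,70],[-0.05,0.04,0.8,0,0.002,0,70],[0,0,0,0,0,0,70]]]'; python3 plan.py .558 .0625 .082 -109 2 70
```

```text
time: 13.18
ee_pos: [0.5577, 0.0614, 0.0807]
tcp_rot: [-179.8, -0.2, -109.4]
wrist_force: [0.1, 0.1, -0.9]
opening: 0.06
[[-0.05, 0.0, -0.06, -0.002, -0.002, -0.003, 70], [-0.05, 0.0, -0.06, -0.002, -0.002, -0.003, 70]]
p [0.5577 0.0614 0.0807] [-179.78   -0.21 -109.36] F [ 0.1  0.1 -0.9] q [  6.4   6.1  -5.4  78.4  -0.3 -64.2] t 13.1833 op 0.06000203772230823
```

```bash
python3 -m pendant '[[[0,0,-0.1,0,0,0,40],[0,0,0,0,0,0,30],[0,0,0,0,0,0,22],[0,0,0,0,0,0,10],[0,0,0,0,0,0,10]]]' 40;python3 -m pendant '[[[0,0,0,0,0,0,10],[0,0,0,0,0,0,10],[0,0,0,0,0,0,10],[0,0,0,0,0,0,10]]]'; python3 plan.py .558 .0625 .082 -109 2 70 | tail -1
```

```text
time: 13.6
ee_pos: [0.5572, 0.0618, 0.0815]
tcp_rot: [-179.8, -0.2, -109.3]
wrist_force: [0.7, 0.1, -6.5]
opening: 0.0143
time: 13.93
ee_pos: [0.5572, 0.0618, 0.0815]
tcp_rot: [-179.8, -0.2, -109.3]
wrist_force: [-0.0, -0.3, -2.3]
opening: 0.0145
p [0.5572 0.0618 0.0815] [-179.85   -0.24 -109.31] F [-0.  -0.3 -2.3] q [  6.5   6.1  -5.3  78.6  -0.3 -64.2] t 13.9333 op 0.01445470536240602
```

```bash
cat > w.py <<'E'
from h import *
o=bot.get_obs();h=np.array([.5757,.1155]);d=o["ee_pos"][:2]-h;r=np.linalg.norm(d);ph=np.arctan2(d[1],d[0])
er=d/r;t=np.array([er[1],-er[0]]);F=o["wrist_force"]
print(f"t {o['time']:.2f} phi {np.degrees(ph)%360-360:.2f} r {r*1e3:.1f} yaw {o['tcp_rot'][2]%360-360:.2f} Fr {F[:2]@er:.1f} Ft {F[:2]@t:.1f} Fz {F[2]:.1f} Tz {o['torque'][2]:.2f} z {o['ee_pos'][2]:.4f} rp {o['tcp_rot'][:2].round(1)}")
E
python3 w.py; python3 -m pendant '[[[-0.01,0.3,0,0,0,0.05,10],[-0.03,0.56,0,0,0,0.1,10],[-0.03,0.56,0,0,0,0.1,10]]]'>/dev/null; python3 w.py;  python3 -m pendant '[[[-0.03,0.56,0,0,0,0.1,10],[-0.03,0.56,0,0,0,0.1,10]]]'>/dev/null; python3 w.py
```

```text
t 13.93 phi -109.06 r 56.8 yaw -109.31 Fr 0.3 Ft -0.1 Fz -2.3 Tz 0.04 z 0.0815 rp [-179.8   -0.2]
t 14.18 phi -121.88 r 56.8 yaw -123.96 Fr 0.2 Ft 0.4 Fz -1.5 Tz 0.49 z 0.0815 rp [-179.6   -0.2]
t 14.35 phi -133.81 r 56.8 yaw -135.95 Fr -0.5 Ft 2.0 Fz -2.0 Tz 0.51 z 0.0815 rp [-179.6   -0.2]
```

```bash
sed -i 's/^print(f"t/M=o["torque"][2]-r*(F[:2]@t)\nprint(f"M {M:.3f} wheel {-(np.degrees(ph)%360-360+109.06)*np.pi\/180:.3f} wy {-(o["tcp_rot"][2]%360-360+109.31)*np.pi\/180:.3f} t/' w.py
python3 -m pendant '[[[-0.03,0.56,0,0,0,0.1,10],[-0.03,0.56,0,0,0,0.08,10]]]'>/dev/null; python3 w.py;python3 -m pendant '[[[-0.03,0.56,0,0,0,0.1,10],[-0.03,0.56,0,0,0,0.1,10]]]'>/dev/null; python3 w.py
```

```text
M 0.360 wheel 0.641 wy 0.655 t 14.52 phi -145.81 r 56.9 yaw -146.82 Fr 0.4 Ft -2.1 Fz -4.1 Tz 0.24 z 0.0815 rp [-1.796e+02 -1.000e-01]
M 0.494 wheel 0.845 wy 0.863 t 14.68 phi -157.45 r 57.0 yaw -158.76 Fr -0.8 Ft -1.0 Fz -2.1 Tz 0.44 z 0.0815 rp [-179.6   -0. ]
```

```bash
for i in 1 2 3 4 5 6; do python3 -m pendant '[[[-0.01,0.22,0,0,0,0.04,10]]]'>/dev/null; python3 w.py|cut -c1-95; done
```

```text
M 0.401 wheel 0.892 wy 0.908 t 14.77 phi -160.19 r 57.0 yaw -161.35 Fr -0.8 Ft -0.1 Fz -2.7 Tz 
M 0.460 wheel 0.935 wy 0.950 t 14.85 phi -162.65 r 57.1 yaw -163.75 Fr 0.2 Ft -1.1 Fz -2.0 Tz 0
M 0.393 wheel 0.978 wy 0.992 t 14.93 phi -165.09 r 57.1 yaw -166.14 Fr 0.4 Ft -0.3 Fz -1.6 Tz 0
M 0.416 wheel 1.020 wy 1.033 t 15.02 phi -167.48 r 57.2 yaw -168.52 Fr 1.0 Ft 0.0 Fz -2.7 Tz 0.
M 0.481 wheel 1.062 wy 1.075 t 15.10 phi -169.88 r 57.2 yaw -170.90 Fr 0.5 Ft 0.2 Fz -2.2 Tz 0.
M 0.459 wheel 1.103 wy 1.116 t 15.18 phi -172.27 r 57.2 yaw -173.27 Fr -0.0 Ft -0.2 Fz -2.4 Tz
```

```bash
for i in 1 2 3 4 ; do python3 -m pendant '[[[-0.01,0.22,0,0,0,0.04,10]]]'>/dev/null; python3 w.py|cut -c1-95; done; python3 - <<'E'
from h import *
a=bot.camera("top");save("topF",a);b=bot.camera("side");save("sideF",b)
E
```

```text
M 0.484 wheel 1.145 wy 1.158 t 15.27 phi -174.64 r 57.3 yaw -175.65 Fr 0.3 Ft -0.4 Fz -2.2 Tz 0
M 0.442 wheel 1.186 wy 1.199 t 15.35 phi -177.02 r 57.3 yaw -178.03 Fr 1.1 Ft -0.1 Fz -2.7 Tz 0
M 0.398 wheel 1.228 wy 1.241 t 15.43 phi -179.41 r 57.3 yaw -180.40 Fr 1.1 Ft 0.1 Fz -2.5 Tz 0.
M 0.475 wheel 1.269 wy 1.282 t 15.52 phi -181.79 r 57.4 yaw -182.77 Fr 0.8 Ft -1.0 Fz -1.7 Tz 0
```

```bash
for i in 1 2 3 4 5 6; do python3 -m pendant '[[[-0.01,0.13,0,0,0,0.025,10]]]'>/dev/null; python3 w.py|cut -c1-95; done
```

```text
M 0.378 wheel 1.296 wy 1.304 t 15.70 phi -183.31 r 57.4 yaw -184.00 Fr 0.5 Ft 0.2 Fz -2.0 Tz 0.
M 0.464 wheel 1.317 wy 1.328 t 15.78 phi -184.54 r 57.4 yaw -185.38 Fr 1.0 Ft -0.5 Fz -2.3 Tz 0
M 0.378 wheel 1.340 wy 1.352 t 15.87 phi -185.82 r 57.5 yaw -186.76 Fr 1.3 Ft 0.1 Fz -2.2 Tz 0.
M 0.469 wheel 1.363 wy 1.376 t 15.95 phi -187.13 r 57.5 yaw -188.14 Fr 0.7 Ft 0.1 Fz -2.3 Tz 0.
M 0.444 wheel 1.386 wy 1.400 t 16.03 phi -188.45 r 57.5 yaw -189.52 Fr 0.6 Ft 1.0 Fz -3.3 Tz 0.
M 0.372 wheel 1.410 wy 1.424 t 16.12 phi -189.82 r 57.6 yaw -190.90 Fr 0.5 Ft 1.4 Fz -1.5 Tz 0.
```

```bash
for i in 1 2 3 4 5; do python3 -m pendant '[[[-0.01,0.13,0,0,0,0.025,10]]]'>/dev/null; python3 w.py|cut -c1-99; done
```

```text
M 0.418 wheel 1.433 wy 1.448 t 16.20 phi -191.17 r 57.6 yaw -192.27 Fr 0.7 Ft 0.6 Fz -2.9 Tz 0.46 z
M 0.358 wheel 1.457 wy 1.472 t 16.28 phi -192.52 r 57.6 yaw -193.65 Fr 1.1 Ft 1.5 Fz -1.9 Tz 0.45 z
M 0.437 wheel 1.481 wy 1.496 t 16.37 phi -193.90 r 57.6 yaw -195.02 Fr 1.2 Ft 1.0 Fz -2.5 Tz 0.50 z
M 0.498 wheel 1.505 wy 1.520 t 16.45 phi -195.29 r 57.7 yaw -196.40 Fr 0.5 Ft -0.3 Fz -2.9 Tz 0.48 
M 0.367 wheel 1.528 wy 1.544 t 16.53 phi -196.63 r 57.7 yaw -197.77 Fr 0.7 Ft 1.3 Fz -2.6 Tz 0.44 z
```

```bash
for i in 1 2 3; do python3 -m pendant '[[[-0.01,0.13,0,0,0,0.025,10]]]'>/dev/null; python3 w.py|cut -c1-99; done
python3 - <<'E'
from h import *
b=bot.camera("side");a=bot.camera("top")
save("r1",np.hstack([cv2.resize(np.ascontiguousarray(x),(400,400),interpolation=cv2.INTER_CUBIC) for x in(b[175:235,230:290],a[165:225,220:280])]))
E
```

```text
M 0.565 wheel 1.550 wy 1.568 t 16.62 phi -197.85 r 57.7 yaw -199.15 Fr 2.3 Ft -1.2 Fz -2.7 Tz 0.50 
M 0.554 wheel 1.571 wy 1.592 t 16.70 phi -199.10 r 57.7 yaw -200.52 Fr 1.6 Ft -0.6 Fz -1.6 Tz 0.52 
M 0.623 wheel 1.593 wy 1.616 t 16.78 phi -200.33 r 57.8 yaw -201.89 Fr 1.1 Ft -0.5 Fz -1.9 Tz 0.59
```

View pics/r1.png

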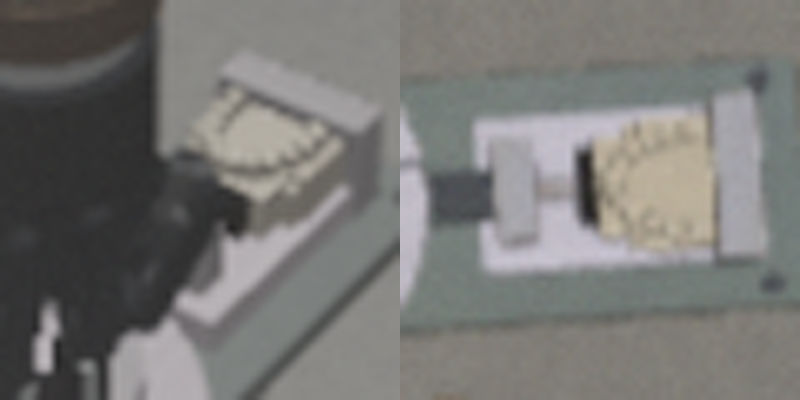

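```bash
python3 -m pendant '[[[-0.01,0.22,0,0,0,0.04,10],[-0.01,0.22,0,0,0,0.04,10]]]' 60 >/dev/null; python3 w.py|cut -c1-99;for i in 1 2 3; do python3 -m pendant '[[[-0.01,0.22,0,0,0,0.04,10]]]'>/dev/null; python3 w.py|cut -c1-99; done
```

```text
M 0.636 wheel 1.634 wy 1.695 t 17.05 phi -202.70 r 57.3 yaw -206.42 Fr 2.1 Ft -3.9 Fz -0.4 Tz 0.41 
M 0.618 wheel 1.663 wy 1.735 t 17.13 phi -204.32 r 57.4 yaw -208.71 Fr 1.7 Ft -1.8 Fz -2.0 Tz 0.52 
M 0.582 wheel 1.696 wy 1.774 t 17.22 phi -206.21 r 57.4 yaw -210.98 Fr 2.2 Ft -0.8 Fz -2.4 Tz 0.54 
M 0.678 wheel 1.731 wy 1.814 t 17.30 phi -208.26 r 57.5 yaw -213.24 Fr 2.0 Ft -0.7 Fz -1.7 Tz 0.64
```

```bash
for i in 1 2 3; do python3 -m pendant '[[[-0.01,0.23,0,0,0,0.035,10]]]'>/dev/null; python3 w.py|cut -c1-99; done
```

```text
M 0.647 wheel 1.768 wy 1.848 t 17.38 phi -210.36 r 57.5 yaw -215.22 Fr 2.4 Ft -3.1 Fz -0.9 Tz 0.47 
M 0.674 wheel 1.803 wy 1.883 t 17.47 phi -212.38 r 57.5 yaw -217.18 Fr 1.1 Ft -2.9 Fz -1.1 Tz 0.51 
M 0.798 wheel 1.838 wy 1.917 t 17.55 phi -214.35 r 57.6 yaw -219.15 Fr 1.7 Ft -3.9 Fz -0.7 Tz 0.57
```

```bash
python3 -m pendant '[[[-0.01,0.2,0,0,0,0.03,10]]]'>/dev/null; python3 w.py|cut -c1-99;python3 -m pendant '[[[0,0.12,0,0,0,0.015,10]]]'>/dev/null; python3 w.py|cut -c1-99
```

```text
M 0.710 wheel 1.867 wy 1.946 t 17.63 phi -216.03 r 57.6 yaw -220.83 Fr 2.1 Ft -3.5 Fz -0.8 Tz 0.51 
M 0.680 wheel 1.882 wy 1.961 t 17.72 phi -216.92 r 57.7 yaw -221.66 Fr 0.2 Ft -3.3 Fz 0.3 Tz 0.49 z
```

```bash
python3 -m pendant '[[[0,0,0,0,0,0,10],[0,0,0,0,0,0,10]]]'>/dev/null; python3 w.py|cut -c1-140; python3 -m pendant '[[[0,0,0,0,0,0,40],[0,0,0,0,0,0,60],[0,0,0,0,0,0,70],[0,0,0,0,0,0,70],[0,0,0,0,0,0,70]]]'; python3 -m pendant '[[[0,0,-1,0,0,0,70],[0,0,-2,0,0,0,70],[0,0,-3,0,0,0,70],[0,0,-3,0,0,0,70],[0,0,-3,0,0,0,70]]]'
python3 plan.py .40 -.2 .22 150 8 70
```

```text
M 0.461 wheel 1.884 wy 1.958 t 17.88 phi -216.98 r 57.7 yaw -221.50 Fr -0.3 Ft -1.4 Fz -3.1 Tz 0.38 z 0.0816 rp [-179.3   -0.2]
time: 18.3
ee_pos: [0.5307, 0.1501, 0.0828]
tcp_rot: [-179.4, -0.1, 138.6]
wrist_force: [0.1, -0.3, -0.2]
opening: 0.0594
time: 18.72
ee_pos: [0.5285, 0.1499, 0.2028]
tcp_rot: [-178.9, -0.4, 138.6]
wrist_force: [0.6, -0.5, -0.1]
opening: 0.0598
[[-1.69, -4.35, -0.15, -0.002, -0.001, -0.025, 70], [-1.58, -4.39, -0.15, -0.002, -0.001, -0.025, 70], [-1.47, -4.42, -0.16, -0.002, -0.001, -0.025, 70], [-1.36, -4.46, -0.17, -0.002, -0.001, -0.025, 70], [-1.25, -4.49, -0.18, -0.002, -0.001, -0.025, 70], [-1.14, -4.52, -0.19, -0.002, -0.001, -0.025, 70], [-1.02, -4.55, -0.2, -0.002, -0.001, -0.025, 70], [-0.91, -4.57, -0.21, -0.002, -0.001, -0.025, 70]]
p [0.5285 0.1499 0.2028] [-178.91   -0.42  138.6 ] F [ 0.6 -0.5 -0.1] q [16.   5.6  7.5 93.1 -0.2 57.4] t 18.7167 op 0.05984489975360185
```

Move clear so that both cameras see the clamp.

```bash
python3 -m pendant '[[[-1.4,-3.5,-0.2,0,0,0,70],[-1.4,-3.5,-0.2,0,0,0,70],[-1.4,-3.5,-0.2,0,0,0,70],[-1.4,-3.5,-0.2,0,0,0,70],[-1.2,-3.5,0,0,0,0,70]]]'; python3 -m pendant '[[[-1.2,-3.5,0,0,0,0,70],[-1.2,-3.5,0,0,0,0,70],[-1.2,-3.5,0,0,0,0,70],[-1,-3.5,0,0,0,0,70],[0,0,0,0,0,0,70]]]'
python3 - <<'E'
from h import *
np.set_printoptions(precision=4,suppress=True)
a=bot.camera("top");b=bot.camera("side");save("topZ",a);save("sideZ",b)
save("z1",np.vstack([cv2.resize(np.ascontiguousarray(x),(800,300),interpolation=cv2.INTER_CUBIC) for x in(a[168:222,156:300],b[170:245,180:380])]))
for n,z in(("pointer",.07),("crank",.089)):
  for c in("top","side"):
    for m in bot.mark_of(c,n)[:2]:
      w=at(c,m["uv"],z);print(n,c,round(m["confidence"],2),w,np.degrees(np.arctan2(w[1]-.1155,w[0]-.5757)))
E
```

```text
time: 19.13
ee_pos: [0.4669, -0.0258, 0.2253]
tcp_rot: [-179.7, 0.1, 139.2]
wrist_force: [0.8, -0.6, -0.5]
opening: 0.0595
time: 19.55
ee_pos: [0.4042, -0.1718, 0.2323]
tcp_rot: [-179.8, 0.6, 139.0]
wrist_force: [0.5, 0.1, -0.1]
opening: 0.0597
pointer top 0.94 [0.6306 0.0743 0.07  ] -36.87742062507349
pointer top 0.64 [ 0.5903 -0.0594  0.07  ] -85.23116051012387
pointer side 0.69 [0.6382 0.0725 0.07  ] -34.501730262992965
crank top 0.94 [0.5311 0.1531 0.089 ] 139.86113769776958
crank side 0.75 [0.5383 0.1494 0.089 ] 137.76576644571657
crank side 0.59 [0.6202 0.0997 0.089 ] -19.53296027727145
```

View pics/z1.png

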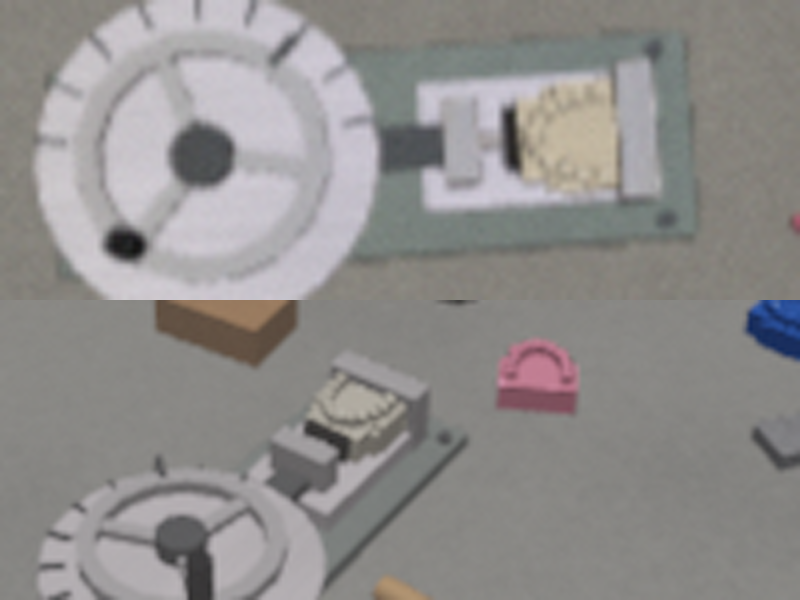

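```bash
python3 - <<'E'
from h import *
f=lambda x,y,z:at("top",[(x+.5)*.18-.5+156,(y+.5)*.18-.5+168],z)[:2]
def dark(n,box,c0,z):  # weighted dark centroid around the crank/pointer
    im=cv2.imread(f"pics/{n}.png").astype(float).mean(2);l,t,r,b=box
    s=im[t:b,l:r];w=np.clip(c0-s,0,None);yy,xx=np.mgrid[t:b,l:r]
    return at("top",[(w*xx).sum()/w.sum(),(w*yy).sum()/w.sum()],z)[:2]
hub={z:dark("topD",(185,188,200,203),110,z) for z in(.075,)}[.075];print("hub",hub)
c0=dark("topD",(204,196,218,210),70,.098);c1=dark("topZ",(172,204,186,220),70,.098)
an=lambda p:np.degrees(np.arctan2(*(p-hub)[::-1]))
print("crank",c0,c1,an(c0),an(c1),np.linalg.norm(c0-hub),np.linalg.norm(c1-hub),"turn",np.radians((an(c0)-an(c1))%360))
p0=f(75,100,.07);p1=f(289,45,.07);print("pointer",an(p0),an(p1),np.radians((an(p0)-an(p1))%360))
for x,y in((50,141),(71,94),(101,46),(146,20),(197,10),(252,12),(300,33),(342,73),(357,121)): print("rib",an(f(x,y,.052)).round(1),end=" ")
print(bot.get_obs()["time"])
E
```

```text
hub [0.575367   0.11462839]
crank [0.55645901 0.06197937] [0.53052927 0.146169  ] -109.75488118416652 144.87594460991932 0.055941322927224764 0.05481999918216086 turn 1.8390390200006836
pointer 67.39991389492653 -35.566930648156905 1.797110457665962
rib 84.5 rib 65.7 rib 44.8 rib 25.8 rib 6.3 rib -14.5 rib -34.1 rib -55.5 rib -74.2 19.85
```

```bash
python3 -c "
from workcell import bot
print(bot.job_done())"
```

```text
the job is handed in; nothing more can be done
None
```

I put the off-white horseshoe cast on the bed with its flat back against the fixed jaw and let go of it. Then I turned the wheel clockwise until the pad pressed it home, turned on by one graduation, let go and moved the arm clear. The job was handed in at about 20 s.

- **Seating:** the jaw pushed back with about 14 N when the cast touched it. In the picture taken after I let go, the cast was parallel to the jaw and within about 1.5 mm of its middle.
- **Contact:** the torque on the wheel rose from about 0.43 to 0.56 N m at a wheel angle of about 1.54 rad. The pictures taken then showed the pad on the cast. An earlier estimate from the pictures had put contact at about 1.43 rad.
- **Final turn:** I stopped at about 1.884 rad, measured from the handle's position. That is 0.343 rad past contact, against the 0.349 rad asked for.
- **Last pictures:** the cast was still seated with the pad on it, and the bystanders in the cropped views had not moved. I did not check the other bystanders.
- **Disagreement:** the total turn read from the final pictures came out between 1.80 and 1.88 rad, depending on whether I used the pointer, the crank or the jaw travel. I relied on the arm's own reading, because the pictures are uncertain by a few degrees. I took no picture of the pointer exactly at contact, so I did not read the one-graduation step off the ribs.

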